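# Class a hub by its weight

### The job

One of three look-alike steel hubs stands in the round seat at the front of the sorting tray: lift that one about 8 cm, hold it still there for a second to feel its weight, then stand it upright in the pocket for its class without dropping it and let go. As seen from the robot the left pocket is for a solid hub (about 850 g), the middle one for a resin-filled hub (about 520 g) and the right one for a hollow hub (about 220 g), each give or take 5 percent. Leave the two hubs on the waiting board where they stand.

Things in the scene. Friction and masses are not known exactly. Their poses are not given: they have to be found in the camera images.
- hub_1: one of three steel hubs that look alike (one solid, one resin-filled, one hollow; the numbers do not tell which). Bottom flange 64 mm across, 12 mm thick; above it a straight barrel 44 mm in diameter up to the flat top, 66 mm above the underside. Origin: centre of the underside; z up its axis. Stands upright in the tray's seat (the one to sort) or on the waiting board, 6 mm above the table.
- hub_2: one of three steel hubs that look alike (one solid, one resin-filled, one hollow; the numbers do not tell which). Bottom flange 64 mm across, 12 mm thick; above it a straight barrel 44 mm in diameter up to the flat top, 66 mm above the underside. Origin: centre of the underside; z up its axis. Stands upright in the tray's seat (the one to sort) or on the waiting board, 6 mm above the table.
- hub_3: one of three steel hubs that look alike (one solid, one resin-filled, one hollow; the numbers do not tell which). Bottom flange 64 mm across, 12 mm thick; above it a straight barrel 44 mm in diameter up to the flat top, 66 mm above the underside. Origin: centre of the underside; z up its axis. Stands upright in the tray's seat (the one to sort) or on the waiting board, 6 mm above the table.
- tray: fixed tray, 220 (x) by 336 (y) mm, black floor 6 mm above the table, white walls. Origin: centre of underside; x away from the robot, y to its left, z up. Seat: flat ring mark, 80 mm, at x -56, y 0; hub within 4 mm of it; two low parts lie on either side, 75 mm clear of its centre. Pockets: centres x +54, y +111 (left), 0, -111 (right), 104 by 107 mm inside, wall tops 24 mm above the table.
Not all that is in view belongs to the job. What is shaped like the hub_3 but blue, pink or yellow is not meant.

How it is judged (in metres and radians):
On the way:
1. a hub is lifted at least 50 mm and held still and upright there (((height (world z) of hub_3 above 0.056 m and linear speed of hub_3 below 0.03 m/s and angle between hub_3's own z axis and vertical below 0.4 rad) or (height (world z) of hub_1 above 0.056 m and linear speed of hub_1 below 0.03 m/s and angle between hub_1's own z axis and vertical below 0.4 rad) or (height (world z) of hub_2 above 0.056 m and linear speed of hub_2 below 0.03 m/s and angle between hub_2's own z axis and vertical below 0.4 rad))), for 0.4 s.
At the end, for the whole second after the job is handed in: The hub that stood in the seat stands upright (within 0.1 rad) and at rest on the floor of the pocket for its class, its centre within 23 mm (x) and 25 mm (y) of the pocket's centre, released; the other two hubs still stand upright within 20 mm of where they were (((x of hub_3 in the frame of tray between 0.031 and 0.077 m and y of hub_3 in the frame of tray between 0.086 and 0.136 m and z of hub_3 in the frame of tray between 0.002 and 0.01 m and angle between each of hub_3, hub_1, hub_2's own z axis and vertical below 0.1 rad and linear speed of hub_3 below 0.02 m/s and contact force between hub_3 and the fingers below 0.1 N and distance of each of hub_1, hub_2 from where it was at the start of the episode below 0.02 m) or (x of hub_1 in the frame of tray between 0.031 and 0.077 m and y of hub_1 in the frame of tray between -0.025 and 0.025 m and z of hub_1 in the frame of tray between 0.002 and 0.01 m and angle between each of hub_1, hub_3, hub_2's own z axis and vertical below 0.1 rad and linear speed of hub_1 below 0.02 m/s and contact force between hub_1 and the fingers below 0.1 N and distance of each of hub_3, hub_2 from where it was at the start of the episode below 0.02 m) or (x of hub_2 in the frame of tray between 0.031 and 0.077 m and y of hub_2 in the frame of tray between -0.136 and -0.086 m and z of hub_2 in the frame of tray between 0.002 and 0.01 m and angle between each of hub_2, hub_3, hub_1's own z axis and vertical below 0.1 rad and linear speed of hub_2 below 0.02 m/s and contact force between hub_2 and the fingers below 0.1 N and distance of each of hub_3, hub_1 from where it was at the start of the episode below 0.02 m))); the robot touches nothing.
It fails at once if a hub is dropped: it hits the tray faster than 0.7 m/s (a fall of about 25 mm) ((linear speed of hub_3 above 0.7 m/s and height (world z) of hub_3 below 0.03 m) or (linear speed of hub_1 above 0.7 m/s and height (world z) of hub_1 below 0.03 m) or (linear speed of hub_2 above 0.7 m/s and height (world z) of hub_2 below 0.03 m)).
It also fails if it takes over 35 s, if anything falls off the work surface, if the arm or the gripper's body presses on something with over 40 N, if the wrist force passes 120 N, or if a joint passes its speed limit or range.

### The arm

A 6-joint arm with a two-finger parallel gripper is mounted at the origin on the work surface. World frame = base frame: x ahead of the robot, y to its left, z up, the work surface at z = 0. Lengths are in mm, angles in rad, forces in N, time in s.
With the tool pointing down it reaches from about 325 to 850 mm from the base axis. Payload 15.5 kg.
Tool frame: the origin (TCP) lies at the very end of the fingers, on their centre line; the grasp point (between the pads) lies 19 mm behind it; x points along the fingers, y is the direction in which the jaws open and shut, and the axes are right-handed (so a half turn about x gives the same grasp; the last joint's range is limited). The gripper opens to 91 mm and grips with 3 to 60 N. Pads are 32 mm wide; open, the fingers measure 118 mm over their backs; the gripper's body (76 mm by 178 mm) begins 60 mm behind the grasp point.
Start: joints at [1.04, 0.494, 1.345, -0, 1.302, -0.096], TCP at [263.264, 566.85, 188.015] pointing down, gripper open.
Joint ranges: [-2.91, 2.91], [-0.82, 2.16], [0.22, 2.67], [-1.22, 4.37], [0.12, 2.79], [-3.08, 3.08]. Speed limits (rad/s): [1.89, 1.89, 2.57, 3.01, 3.01, 3.01].

### API

Orientations are given as [roll, pitch, yaw] about the fixed x, y, z axes, in that order (R = Rz(yaw) Ry(pitch) Rx(roll)).
In Python, from cell import sense, camera, finish_job gives the robot as it stands.
- The arm moves only by the tool apply_moves, never from a script. Its argument "targets" is a list that holds one entry, the list of rows, each a list of 5 numbers: the gripper command: -1 is shut, 1 is fully open, values between are in proportion, then the shift along the tool's x, y, z in cm, then the turn about the tool's x in rad. In form: [[[hand, x, y, z, roll], ...]]. A call has 1 to 8 rows; each row shifts and turns the commanded pose from where the row before left it, along the tool's axes as they then stand; what a row does not reach is not made up. A row lasts 1/8 s, in which the tool goes at most 62.5 mm and 10.7 degrees, less where a joint would pass 70% of its speed; a pose out of reach is approached as far as the arm can. A call with a gripper value outside its range is refused whole. The fingers move at their own pace and stop on an object; "force" is the grip in N (left out, the last holds). Time passes only in rows, so rows that do not move let the fingers close. It gives the time, the measured TCP pose, the force and the opening at its end, in the units of the state.
- sense(): the state, without advancing time (a new reading comes with each control period).
- camera(name): name is "scene" or "top" or "wrist"; returns a dict with "frame" (420x560x3 uint8, blue, green, red), "fx", "fy", "cx", "cy" (pixels), "dist_coeffs" ([k1, k2, p1, p2, k3] as OpenCV has them; the pictures are not rectified), "position" and "orientation" of the camera in the world. Camera axes: x right, y up, looking along -z (the intrinsics and any distortion apply to the point x, -y, -z); pixel columns grow to the right and rows downward; lengths in mm; the calibration is good to about 2 mm. A picture is of the moment at which its call begins. There is no depth.
- finish_job(): hands the job in, once; it reports no verdict.
The state is a dict: "t": time; "q": joint angles; "qvel": joint speeds; "joint_torque": joint torques, N m; "tool_pos": TCP position; "tool_rot": TCP orientation; "force": force on the tool from outside, world axes, zero at the start; "wrist_torque": the same for the moment, N m; "opening": finger opening in mm.
Only numpy, scipy, OpenCV 4.12 (cv2) and the standard library are available. Lean on these libraries where they do the work, as an engineer would, in place of code of your own. Each camera call takes 0.05 s, during which the arm holds its last target.

## Working session

There is one attempt and no reset: what is moved stays moved. The work goes in short steps, Python scripts to look and compute and a tool call to move; the robot and the scene stay as the last step left them, time stands still between calls to the robot, and variables do not carry over. Pictures are saved under pics/ and viewed, and the job is handed in when it is done.

Besides the shell and the picture viewer there is one more tool, called after ">>>" by a JSON object that holds its "method" and its "body". apply_moves: Moves the arm, as the interface text tells. Its arguments: {"type":"object","properties":{"targets":{"type":"array","items":{"type":"array","items":{"type":"array","items":{"type":"number"}}}},"force":{"type":"number"}},"required":["targets"]}

```bash
ls; mkdir -p pics; python3 - <<'E'
from cell import sense,camera
import cv2
s=sense();print(s)
for n in("scene","top","wrist"):
    c=camera(n);cv2.imwrite(f"pics/a_{n}.png",c["frame"]);print(n,{k:v for k,v in c.items() if k!="frame"})
E
```

```text
pics
{'t': 0.0, 'q': array([ 1.04046480e+00,  4.94174908e-01,  1.34614121e+00, -1.25672781e-05,
        1.30248393e+00, -9.54427544e-02]), 'qvel': array([ 1.51435164e-03, -2.26470428e-04, -1.14498576e-03, -1.88116585e-03,
        6.24245961e-04,  4.10817228e-05]), 'joint_torque': array([-2.39935989e-04, -8.78853393e+01, -3.81850719e+01,  7.07420683e-02,
        5.33787429e-02, -3.17258548e-05]), 'tool_pos': array([263.07779954, 566.48028328, 187.4400103 ]), 'tool_rot': array([-1.65620657,  1.56958887, -2.091092  ]), 'force': array([-0.18748683,  0.35275492,  1.03985419]), 'wrist_torque': array([-0.0600575 , -0.00262356,  0.01272099]), 'opening': 91.29752081579711}
scene {'fx': 503.17592552817536, 'fy': 503.17592552817536, 'cx': 278.58561237389216, 'cy': 208.88837688665424, 'dist_coeffs': array([-0.12438719,  0.        ,  0.        ,  0.        ,  0.        ]), 'position': array([1306.73586582, -135.56062157,  766.59955612]), 'orientation': array([0.85008709, 0.00452945, 1.11236909])}
top {'fx': 432.90512778626214, 'fy': 432.90512778626214, 'cx': 277.95583946844005, 'cy': 222.29155677665517, 'dist_coeffs': array([-0.13538225,  0.        ,  0.        ,  0.        ,  0.        ]), 'position': array([467.550236  , 206.51111643, 807.1221893 ]), 'orientation': array([ 0.11491802,  0.01724842, -1.5704857 ])}
wrist {'fx': 312.704525811442, 'fy': 312.704525811442, 'cx': 282.61657826689884, 'cy': 208.45308468024126, 'dist_coeffs': array([-0.05324098,  0.        ,  0.        ,  0.        ,  0.        ]), 'position': array([189.11805909, 600.94799912, 383.27109971]), 'orientation': array([-0.29347536,  0.00181321,  1.13643275])}
```

View pics/a_scene.png

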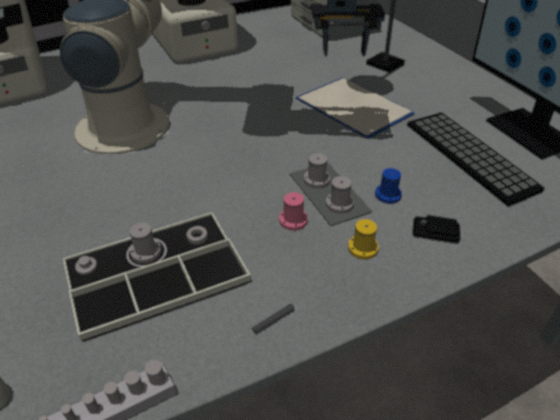

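View pics/a_top.png

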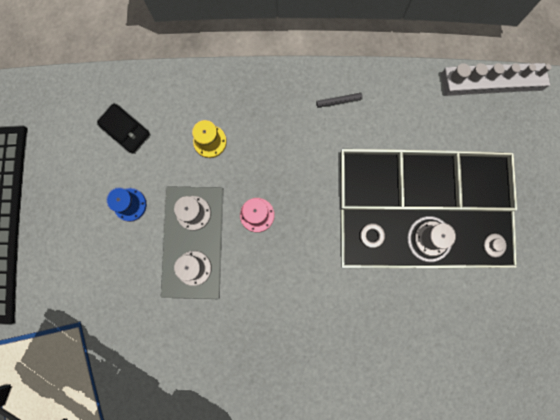

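View pics/a_wrist.png

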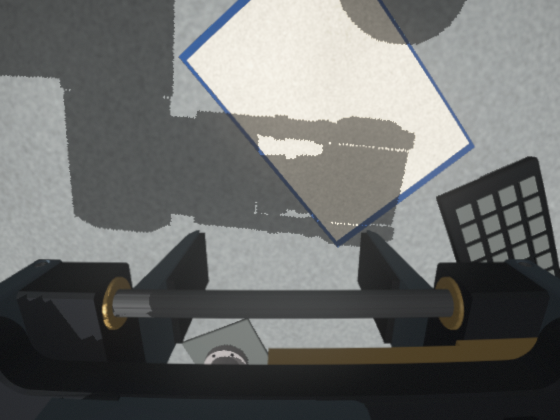

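The top view has the tray at about x 342–516, y 150–267 px, with its seat hub's top near (442,235). The waiting hubs are at (190,210) and (192,268), and the coloured decoys are separate. Next I measure these in world coordinates.

```bash
cat > h.py <<'E'
import numpy as np,cv2
from scipy.spatial.transform import Rotation as Ro
def ray(c,px):
    K=np.array([[c["fx"],0,c["cx"]],[0,c["fy"],c["cy"]],[0,0,1]])
    u=cv2.undistortPoints(np.array(px,float).reshape(-1,1,2),K,np.array(c["dist_coeffs"])).reshape(-1,2)
    d=np.c_[u[:,0],-u[:,1],-np.ones(len(u))]
    return np.array(c["position"]),d@Ro.from_euler('xyz',c["orientation"]).as_matrix().T
def onz(c,px,z):
    p,d=ray(c,px);return p+d*((z-p[2])/d[:,2])[:,None]
def proj(c,P):
    K=np.array([[c["fx"],0,c["cx"]],[0,c["fy"],c["cy"]],[0,0,1]])
    q=(np.atleast_2d(P)-c["position"])@Ro.from_euler('xyz',c["orientation"]).as_matrix()
    q=q*[1,-1,-1]
    return cv2.projectPoints(q,np.zeros(3),np.zeros(3),K,np.array(c["dist_coeffs"]))[0].reshape(-1,2)
E
python3 - <<'E'
from cell import camera
from h import *
c=camera("top");f=c["frame"]
hsv=cv2.cvtColor(f,cv2.COLOR_BGR2HSV)
roi=np.zeros(f.shape[:2],np.uint8);roi[135:280,330:530]=255
# dark floor
m=((hsv[...,2]<60)&(roi>0)).astype(np.uint8)
n,l,st,ce=cv2.connectedComponentsWithStats(m)
for i in range(1,n):
    if st[i,4]>300:
        print("dark",st[i]);
        r=cv2.minAreaRect(cv2.findContours((l==i).astype(np.uint8),0,2)[0][0]); b=cv2.boxPoints(r)
        print(onz(c,b,6).round(1).tolist(), onz(c,[r[0]],6).round(1))
# outer tray
m2=((hsv[...,2]>175)&(hsv[...,1]<60)&(roi>0)).astype(np.uint8)
cs=max(cv2.findContours(m2,0,2)[0],key=cv2.contourArea)
r=cv2.minAreaRect(cs);b=cv2.boxPoints(r);print("outer",b.tolist(),r,onz(c,b,24).round(1).tolist(),onz(c,[r[0]],24))
big=cv2.resize(f[190:275,380:480],None,fx=7,fy=7,interpolation=cv2.INTER_CUBIC);cv2.imwrite("pics/b_hub.png",big)
s=camera("scene");big=cv2.resize(s["frame"][200:330,60:255],None,fx=4,fy=4,interpolation=cv2.INTER_CUBIC);cv2.imwrite("pics/b_sc.png",big)
E
```

```text
dark [ 345  153   56   53 2770]
[[692.8, 92.6, 6.0], [693.4, -13.6, 6.0], [592.4, -9.6, 6.0], [592.4, 94.8, 6.0]] [[642.2  41.4   6. ]]
dark [ 404  154   53   52 2611]
[[592.4, -17.2, 6.0], [691.5, -21.4, 6.0], [692.7, -124.8, 6.0], [592.6, -118.8, 6.0]] [[641.8 -69.9   6. ]]
dark [ 461  156   50   51 2368]
[[688.9, -134.7, 6.0], [690.8, -237.0, 6.0], [591.0, -229.0, 6.0], [590.7, -128.6, 6.0]] [[ 639.8 -181.4    6. ]]
dark [ 345  210  168   55 5224]
[[583.0, 94.9, 6.0], [583.2, -232.6, 6.0], [479.1, -226.6, 6.0], [482.3, 96.6, 6.0]] [[531.8 -62.2   6. ]]
outer [[341.2558288574219, 207.78807067871094], [342.0097351074219, 148.2279815673828], [517.7283935546875, 150.45225524902344], [516.9744873046875, 210.01234436035156]] ((429.49212646484375, 179.1201629638672), (175.73275756835938, 59.564849853515625), 0.7252243161201477) [[584.5, 104.2, 24.0], [696.9, 100.5, 24.0], [697.2, -244.4, 24.0], [580.6, -233.0, 24.0]] [[638.57721347 -62.76049658  24.        ]]
```

View pics/b_hub.png

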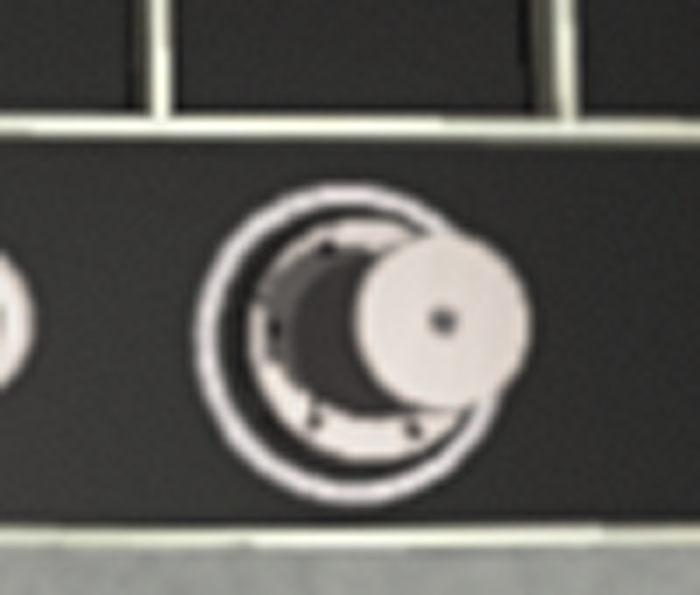

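View pics/b_sc.png

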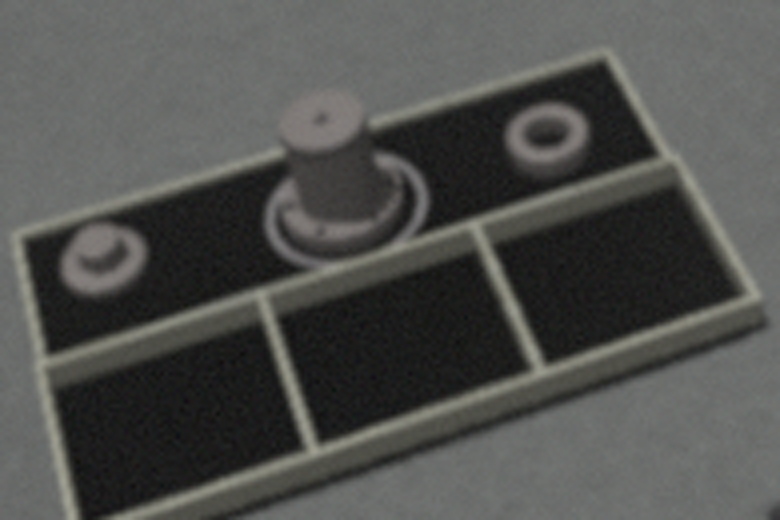

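The seat hub's top centre is at top-view px ≈(443,235.5) and scene px ≈(140,229.5). The ring is centred at ≈(430,239). Two low parts lie at (372,236) and (495,245).

```bash
python3 - <<'E'
from cell import camera
from h import *
c=camera("top");s=camera("scene")
t=[[443.3-.45,235.7-.45]];print("hub top z72",onz(c,t,72).round(1), "scene",onz(s,[[140.1,229.4]],72).round(1))
p,d=ray(c,t);q,e=ray(s,[[140.1,229.4]])
x=np.linalg.lstsq(np.c_[d[0],-e[0]],q-p,rcond=None)[0];print("tri",p+d[0]*x[0],q+e[0]*x[1])
print("ring z6",onz(c,[[429.6,238.5]],6).round(1))
f=c["frame"];hsv=cv2.cvtColor(f,cv2.COLOR_BGR2HSV)
# wall-top cells: inner wall-top edges via bright profile
g=cv2.cvtColor(f,cv2.COLOR_BGR2GRAY).astype(float)
m=((hsv[...,2]>150)&(hsv[...,1]<80)).astype(np.uint8);m[:,:330]=0;m[:140]=0;m[280:]=0;m[:,530:]=0
n,l,st,ce=cv2.connectedComponentsWithStats(m);print([x for x in st.tolist() if x[4]>40])
i=1+np.argmax(st[1:,4]);cs=cv2.findContours((l==i).astype(np.uint8),0,2)[0]
pts=onz(c,np.vstack(cs).reshape(-1,2).astype(float),24)
r=cv2.minAreaRect(pts[:,:2].astype(np.float32));print("outer world",r)
# waiting hubs/blobs
for nm,cc,win in(("top",c,(160,190,70,110)),):
    pass
print("wait hubs top z72",onz(c,[[186.5,209],[189,267]],72).round(1))
# pockets reprojected for check
ctr=np.array(r[0]);print(ctr)
E
```

```text
hub top z72 [[529.4 -65.7  72. ]] scene [[527.3 -66.6  72. ]]
tri [529.32175855 -65.42481972  72.85803311] [528.79500067 -66.77797672  73.31486241]
ring z6 [[528.9 -64.2   6. ]]
[[0, 0, 560, 420, 226432], [330, 140, 200, 140, 6773], [513, 140, 17, 22, 176], [519, 181, 8, 17, 50], [408, 217, 47, 45, 943], [361, 224, 23, 23, 273], [485, 234, 21, 23, 319]]
outer world ((585.96240234375, -64.11581420898438), (378.10626220703125, 266.887451171875), 89.31978607177734)
wait hubs top z72 [[575.9 377.7  72. ]
 [475.8 371.1  72. ]]
[585.96240234 -64.11581421]
```

```bash
python3 - <<'E'
from cell import camera
from h import *
c=camera("top");f=c["frame"]
cv2.imwrite("pics/c_tray.png",cv2.resize(f[142:275,334:524],None,fx=4.2,fy=4.2,interpolation=cv2.INTER_CUBIC))
g=cv2.GaussianBlur(cv2.cvtColor(f,cv2.COLOR_BGR2GRAY),(3,3),0).astype(float)
# wall top centres as brightness peaks (sub-pixel)
def pk(a,o,rng):
    a=a[rng[0]:rng[1]];k=int(a.argmax());
    y0,y1,y2=a[k-1:k+2];return o+rng[0]+k+.5*(y0-y2)/(y0-2*y1+y2)
P=[]
for col in(360,385,420,440,475,495): P.append((col,pk(g[:,col],0,(203,215))))
w=onz(c,P,24);print("mid wall",w.round(1).tolist())
for nm,rg in(("div L",(396,408)),("div R",(452,466)),("left",(337,347)),("right",(508,520))):
    Q=[(pk(g[r],0,rg),r) for r in(165,175,185,195)];print(nm,onz(c,Q,24).round(1).tolist())
for nm,rg in(("back",(147,157)),("front",(262,272))):
    Q=[(k,pk(g[:,k],0,rg)) for k in(360,385,420,440,475,495)];print(nm,onz(c,Q,24).round(1).tolist())
E
```

```text
mid wall [[585.7, 69.7, 24.0], [585.2, 23.4, 24.0], [584.9, -42.2, 24.0], [584.8, -80.3, 24.0], [584.1, -148.4, 24.0], [583.3, -188.3, 24.0]]
div L [[665.2, -10.0, 24.0], [646.1, -9.8, 24.0], [627.1, -9.8, 24.0], [608.3, -9.6, 24.0]]
div R [[666.3, -121.0, 24.0], [647.0, -120.6, 24.0], [627.8, -120.7, 24.0], [608.7, -120.5, 24.0]]
left [[664.7, 100.2, 24.0], [645.7, 100.5, 24.0], [626.9, 100.8, 24.0], [608.2, 101.1, 24.0]]
right [[668.0, -231.8, 24.0], [648.4, -231.7, 24.0], [628.9, -231.5, 24.0], [609.5, -231.0, 24.0]]
back [[694.1, 66.8, 24.0], [693.8, 19.6, 24.0], [693.3, -47.3, 24.0], [693.2, -86.2, 24.0], [692.6, -155.7, 24.0], [691.6, -196.3, 24.0]]
front [[477.7, 71.9, 24.0], [477.0, 26.2, 24.0], [476.2, -38.5, 24.0], [476.2, -76.0, 24.0], [475.6, -143.2, 24.0], [475.0, -182.5, 24.0]]
```

View pics/c_tray.png

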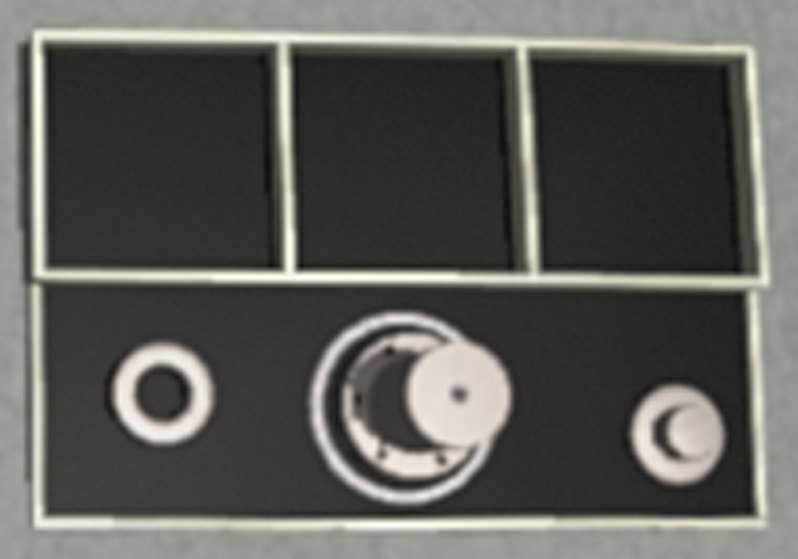

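```bash
cat >> h.py <<'E'
def to(s,tgt,yaxis=None,p0=None):
    R=Ro.from_euler('xyz',s["tool_rot"]).as_matrix();d=R.T@(np.array(tgt)-(s["tool_pos"] if p0 is None else p0));return R,d/10
E
python3 - <<'E'
from cell import sense
from h import *
s=sense();R,d=to(s,[529,-66,188]);print(s["t"]);print(R.round(3),d)
y=R[:,1];print("angle of y axis deg",np.degrees(np.arctan2(y[1],y[0])))
E
```

```text
0.4
[[-0.     0.421  0.907]
 [-0.     0.907 -0.421]
 [-1.    -0.    -0.   ]] [ 1.48611630e-04 -4.61941126e+01  5.07609291e+01]
angle of y axis deg 65.08638684231224
```

>>> {"method": "apply_moves", "body": {"targets": [[[1,0,0,0,-0.143],[1,0,0,0,-0.143],[1,0,0,0,-0.143],[1,0,-2.1,0.9,0],[1,0,-4.2,1.8,0],[1,0,-4.2,1.8,0],[1,0,-4.2,1.8,0],[1,0,-4.2,1.8,0]]], "force": 30}}

```text
t: 1.4
tool_pos: [343.6, 376.1, 188.1]
tool_rot: [0.61, 1.57, 0.604]
force: [0.4, 0.7, 0.4]
opening: 91.4
```

>>> {"method": "apply_moves", "body": {"targets": [[[1,0,-4.2,1.8,0],[1,0,-4.2,1.8,0],[1,0,-4.2,1.8,0],[1,0,-4.2,1.8,0],[1,0,-4.2,1.8,0],[1,0,-4.2,1.8,0],[1,0,-4.2,1.8,0],[1,0,-4.2,1.8,0]]]}}

```text
t: 2.4
tool_pos: [485.7, 39.1, 188.2]
tool_rot: [0.018, 1.57, 0.013]
force: [0.5, -0.1, 0.3]
opening: 91.4
```

>>> {"method": "apply_moves", "body": {"targets": [[[1,0,-4.2,1.8,0],[1,0,-4.2,1.8,0],[1,0,-2.1,0.9,0],[1,0,0,0,0]]]}}

```text
t: 2.9
tool_pos: [529.8, -65.5, 187.9]
tool_rot: [2.395, 1.571, 2.387]
force: [-0.8, 0.3, -0.5]
opening: 91.3
```

```bash
python3 - <<'E'
from cell import sense
from h import *
s=sense();R,d=to(s,[529,-66,34]);print(s["t"],s["tool_pos"],s["q"]);print(R.round(3),d)
y=R[:,1];print("angle of y axis deg",np.degrees(np.arctan2(y[1],y[0])))
E
```

```text
2.9 [529.84889051 -65.46937563 187.86645271] [-2.34854308e-01  3.66111388e-01  1.56992159e+00  6.89930613e-05
  1.20567240e+00 -1.79818936e+00]
[[-0.     0.007  1.   ]
 [ 0.     1.    -0.007]
 [-1.     0.    -0.   ]] [15.38664846 -0.05505348 -0.08302307]
angle of y axis deg 89.571088762026
```

```bash
python3 - <<'E'
from cell import sense,camera
from h import *
F=[]
for i in range(16):
    c=camera("wrist");s=sense();F.append(np.r_[s["force"],s["joint_torque"]])
cv2.imwrite("pics/d_wr.png",c["frame"])
F=np.array(F);print(F.mean(0).round(3),F.std(0).round(3));np.save("base.npy",F.mean(0))
print(s["tool_pos"]);print(proj(c,[[529,-66,72]]))
E
```

```text
[-1.6600e-01 -1.2000e-02 -6.9000e-02 -3.9400e-01 -7.2886e+01 -3.5784e+01
 -7.1000e-02  5.5000e-02 -1.5000e-02] [0.572 0.35  0.539 0.844 0.385 0.317 0.057 0.035 0.072]
[529.5786317  -64.70930238 188.00548107]
[[281.89381596 196.34128867]]
```

View pics/d_wr.png

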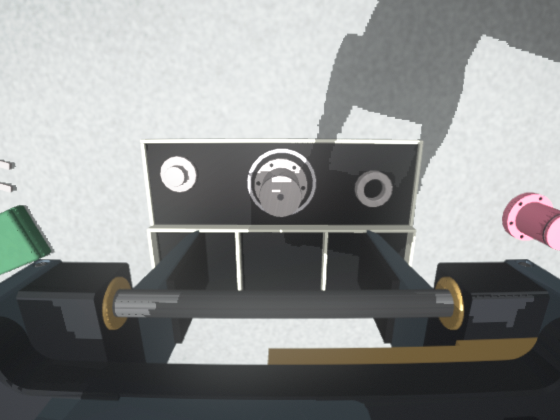

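The wrist view shows the hub top at about (281,197), against a predicted (282,196), so the position is confirmed. I'll descend to TCP z≈34.

>>> {"method": "apply_moves", "body": {"targets": [[[1,2,-0.1,0,0],[1,3,0,0,0],[1,3,0,0,0],[1,3,0,0,0],[1,2,0,0,0],[1,1.4,0,0,0],[1,1,0,0,0],[1,0,0,0,0]]]}}

```text
t: 4.7
tool_pos: [529.5, -65.7, 33.8]
tool_rot: [2.928, 1.57, 2.922]
force: [-0.4, 0.6, 0.8]
opening: 91.3
```

>>> {"method": "apply_moves", "body": {"targets": [[[-1,0,0,0,0],[-1,0,0,0,0],[-1,0,0,0,0],[-1,0,0,0,0],[-1,0,0,0,0],[-1,0,0,0,0]]], "force": 30}}

```text
t: 5.45
tool_pos: [529.7, -65.7, 34.0]
tool_rot: [-0.678, 1.571, -0.683]
force: [0.0, -0.9, 0.8]
opening: 42.5
```

>>> {"method": "apply_moves", "body": {"targets": [[[-1,0,0,0,0],[-1,0,0,0,0],[-1,-0.3,0,0,0],[-1,-0.7,0,0,0],[-1,-1,0,0,0],[-1,-1,0,0,0],[-1,0,0,0,0]]], "force": 40}}

```text
t: 6.32
tool_pos: [530.2, -65.8, 65.0]
tool_rot: [-0.223, 1.569, -0.229]
force: [0.9, 0.4, -2.1]
opening: 42.7
```

```bash
python3 - <<'E'
from cell import sense,camera
import cv2
c=camera("scene");cv2.imwrite("pics/e_sc.png",cv2.resize(c["frame"][120:340,30:310],None,fx=2.5,fy=2.5));print(sense()["force"],sense()["tool_pos"],sense()["opening"])
E
```

```text
[ 1.10838581  0.33167471 -2.20726014] [529.90826386 -65.75803875  64.51960311] 41.966819401183955
```

View pics/e_sc.png

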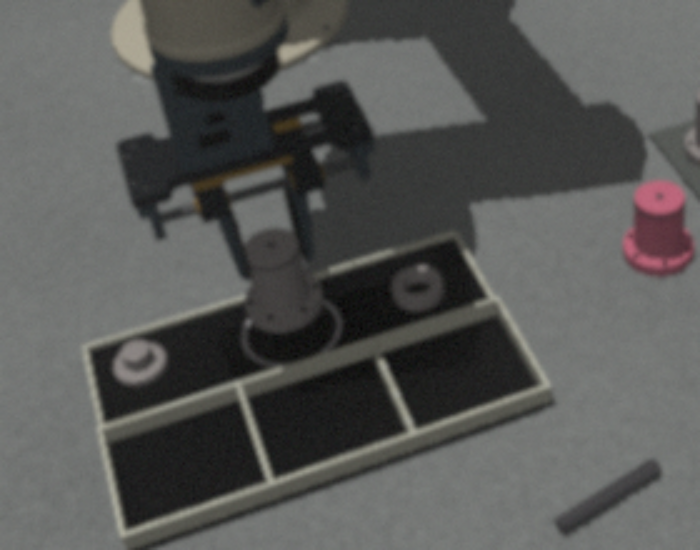

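The hub has come up with the fingers and is upright above its ring at zoomed (285,290). I'll lift the remaining 5 cm and hold it still.

>>> {"method": "apply_moves", "body": {"targets": [[[-1,-0.7,0,0,0],[-1,-1.2,0,0,0],[-1,-1.2,0,0,0],[-1,-1.2,0,0,0],[-1,-0.7,0,0,0],[-1,0,0,0,0],[-1,0,0,0,0],[-1,0,0,0,0]]]}}

```text
t: 7.38
tool_pos: [529.3, -65.6, 113.6]
tool_rot: [2.924, 1.57, 2.919]
force: [0.2, -0.3, -2.3]
opening: 42.0
```

```bash
python3 - <<'E'
from cell import sense,camera
from h import *
F=[]
for i in range(40):
    c=camera("scene");s=sense();F.append(s["force"])
F=np.array(F);b=np.load("base.npy")
print(s["t"],s["tool_pos"],s["opening"],F.mean(0).round(3),F.std(0).round(3)/40**.5);print("mass g",-F[:,2].mean()/9.81*1000,(-F[:,2].mean()+b[2])/9.81*1000, [round(-x.mean()/9.81*1000) for x in F[:,2].reshape(4,10)])
cv2.imwrite("pics/f_sc.png",cv2.resize(c["frame"][100:340,30:310],None,fx=2.4,fy=2.4))
E
```

```text
9.375 [529.5944614  -65.70078613 114.02095677] 42.284454581946314 [ 0.035  0.038 -2.027] [0.08253545 0.08127054 0.08712075]
mass g 206.67428108381537 199.64886620932367 [176, 211, 211, 228]
```

View pics/f_sc.png

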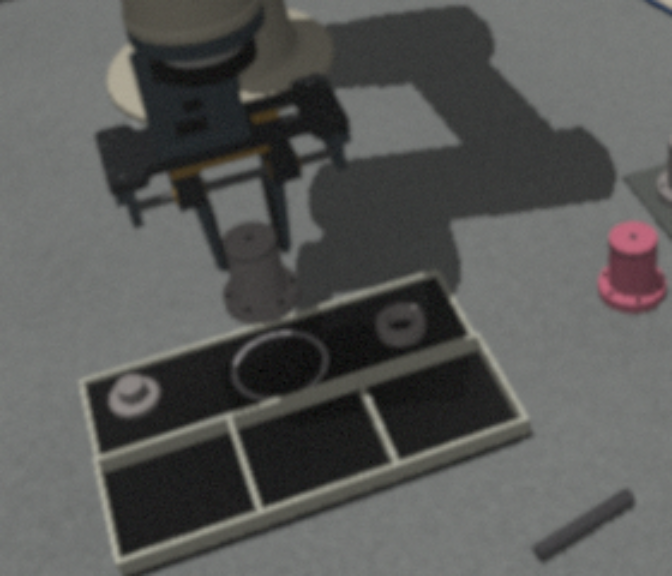

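The scale reads 2.03 N, about 207 ± 9 g. That matches only the hollow class, so the hub goes in the right pocket at about (637.7, −176.8).

>>> {"method": "apply_moves", "body": {"targets": [[[-1,0,-0.6,0.6,0],[-1,0,-1.6,1.6,0],[-1,0,-2.2,2.2,0],[-1,0,-2.2,2.2,0],[-1,0,-2.2,2.2,0],[-1,0,-1.5,1.4,0],[-1,0,-0.7,0.7,0],[-1,0,0,0,0]]]}}

```text
t: 10.38
tool_pos: [638.0, -176.6, 113.8]
tool_rot: [2.783, 1.571, 2.777]
force: [-0.1, 0.3, -1.9]
opening: 42.4
```

```bash
python3 - <<'E'
from cell import sense,camera
from h import *
c=camera("top");t=camera("scene");w=camera("wrist");s=sense();R,d=to(s,[638,-177,34.3]);print(s["t"],s["tool_pos"],d,s["opening"],s["force"])
cv2.imwrite("pics/g_top.png",cv2.resize(c["frame"][130:290,330:560],None,fx=3.2,fy=3.2))
cv2.imwrite("pics/g_sc.png",cv2.resize(t["frame"][130:360,30:310],None,fx=2.5,fy=2.5))
E
```

```text
10.525 [ 637.42156213 -175.69190252  114.01265419] [ 7.97119773 -0.13267716  0.06271356] 41.89386232990592 [-0.79406198  0.4608539  -2.01101669]
```

View pics/g_top.png

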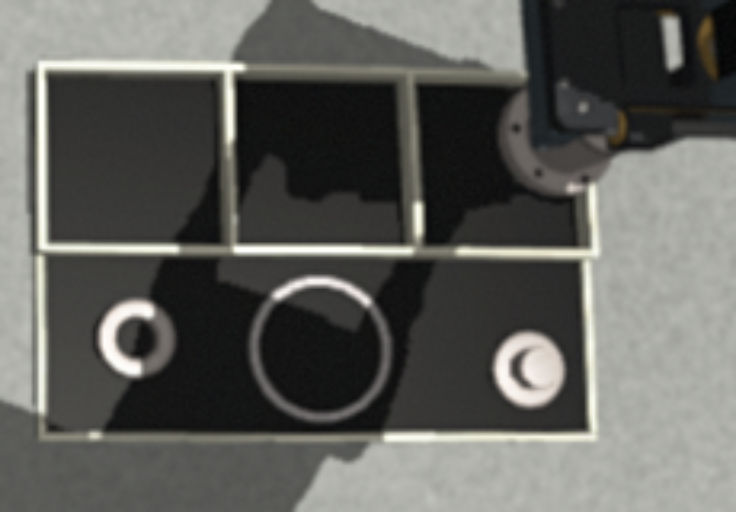

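View pics/g_sc.png

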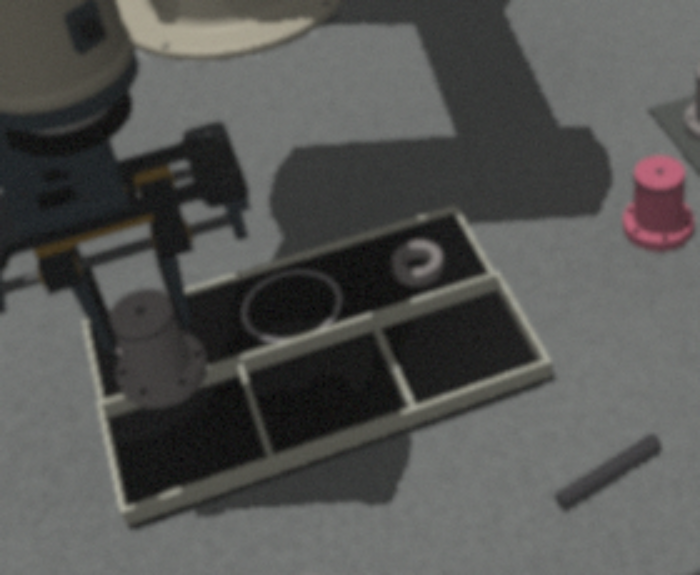

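The hub hangs upright over the right pocket, at top-view zoom (565,140) and scene zoom (150,350). Lowering it about 7.9 cm, slowly at the end.

>>> {"method": "apply_moves", "body": {"targets": [[[-1,0.8,-0.1,0,0],[-1,1.5,0,0,0],[-1,1.8,0,0,0],[-1,1.6,0,0,0],[-1,1.0,0,0,0],[-1,0.6,0,0,0],[-1,0.3,0,0,0],[-1,0.1,0,0,0]]]}}

```text
t: 11.52
tool_pos: [638.1, -177.4, 37.2]
tool_rot: [-0.35, 1.57, -0.356]
force: [0.4, -0.3, -2.1]
opening: 42.1
```

>>> {"method": "apply_moves", "body": {"targets": [[[-1,0.1,0,0,0],[-1,0.1,0,0,0],[-1,0,0,0,0],[-1,0,0,0,0]]]}}

```text
t: 12.02
tool_pos: [638.0, -177.4, 35.1]
tool_rot: [-0.438, 1.571, -0.444]
force: [0.5, -0.0, -1.8]
opening: 42.5
```

```bash
python3 - <<'E'
from cell import sense,camera
from h import *
F=[]
for i in range(10):
    t=camera("scene");s=sense();F.append(s["force"])
print(s["t"],s["tool_pos"],s["opening"],np.mean(F,0))
cv2.imwrite("pics/h_sc.png",cv2.resize(t["frame"][130:360,30:310],None,fx=2.5,fy=2.5))
E
```

```text
12.525 [ 637.97973946 -177.33508342   35.02615   ] 42.00976064055967 [-0.22051268 -0.1138749  -2.19717468]
```

View pics/h_sc.png

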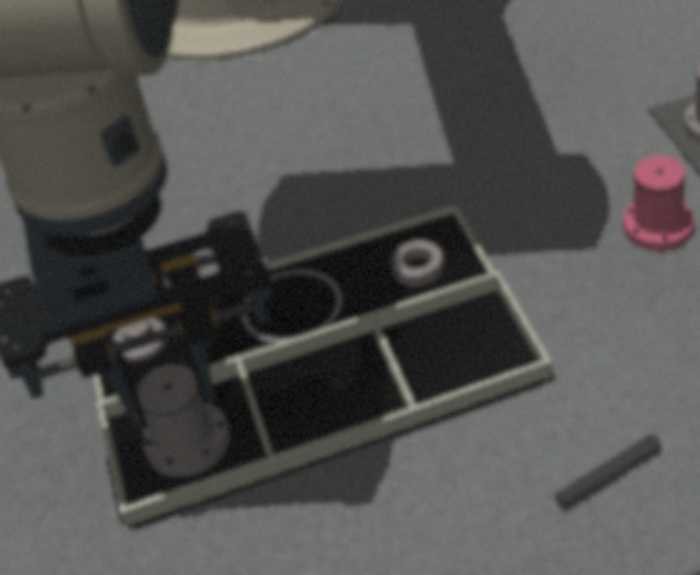

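The hub is inside the pocket at zoom (185,435), still ~1 mm up with its full weight on the wrist. I'll lower it in small steps until the weight comes off.

>>> {"method": "apply_moves", "body": {"targets": [[[-1,0.05,0,0,0],[-1,0.05,0,0,0],[-1,0,0,0,0],[-1,0,0,0,0]]]}}

```text
t: 13.02
tool_pos: [638.0, -177.4, 34.1]
tool_rot: [-0.299, 1.571, -0.305]
force: [-1.0, 0.5, 0.2]
opening: 42.0
```

>>> {"method": "apply_moves", "body": {"targets": [[[-1,0.04,0,0,0],[-1,0,0,0,0]]]}}

```text
t: 13.28
tool_pos: [638.0, -177.4, 34.0]
tool_rot: [-0.62, 1.57, -0.626]
force: [-2.3, 0.4, 6.1]
opening: 42.3
```

```bash
python3 - <<'E'
from cell import sense,camera
from h import *
F=[]
for i in range(10):
    t=camera("scene");s=sense();F.append(s["force"])
print(s["t"],s["tool_pos"],s["opening"],np.mean(F,0))
E
```

```text
13.775 [ 638.05744539 -177.4483805    34.04396695] 42.22102475890475 [-2.19377051 -0.17455507  5.60181113]
```

The floor now carries the hub (+5.6 N), so I'll open and retreat upward.

>>> {"method": "apply_moves", "body": {"targets": [[[-0.02,-0.03,0,0,0],[0.3,0,0,0,0],[0.6,0,0,0,0],[0.6,0,0,0,0],[0.6,0,0,0,0],[0.6,0,0,0,0]]]}}

```text
t: 14.52
tool_pos: [637.9, -177.3, 33.9]
tool_rot: [3.0, 1.571, 2.995]
force: [-0.7, -0.4, 0.6]
opening: 72.7
```

>>> {"method": "apply_moves", "body": {"targets": [[[0.6,-0.6,0,0,0],[0.6,-2,0,0,0],[0.6,-3,0,0,0],[0.6,-3,0,0,0],[0.6,-3,0,0,0],[0.6,-3,0,0,0],[0.6,-1.5,0,0,0],[0.6,0,0,0,0]]]}}

```text
t: 15.52
tool_pos: [638.3, -177.5, 195.7]
tool_rot: [-0.346, 1.569, -0.352]
force: [0.9, 1.1, -0.9]
opening: 73.0
```

>>> {"method": "apply_moves", "body": {"targets": [[[0.6,0,0,-2,0],[0.6,0,0,-4,0],[0.6,0,0,-4,0],[0.6,0,0,-4,0],[0.6,0,0,-4,0],[0.6,0,0,-2,0],[0.6,0,0,0,0]]]}}

```text
t: 16.4
tool_pos: [436.4, -175.8, 194.1]
tool_rot: [2.67, 1.569, 2.663]
force: [-0.3, 0.6, 0.4]
opening: 73.1
```

```bash
python3 - <<'E'
from cell import sense,camera
from h import *
c=camera("top");t=camera("scene");s=sense();print(s["t"],s["tool_pos"],s["force"],s["opening"])
cv2.imwrite("pics/i_top.png",cv2.resize(c["frame"][130:290,330:560],None,fx=3.2,fy=3.2))
cv2.imwrite("pics/i_topf.png",c["frame"])
cv2.imwrite("pics/i_sc.png",cv2.resize(t["frame"][130:360,30:310],None,fx=2.5,fy=2.5))
print(proj(t,[[638,-177,72],[638,-177,6]]),proj(c,[[638,-177,72]]))
E
```

```text
16.5 [ 438.31072722 -176.2081828   194.41748206] [ 0.10676118 -0.53207194 -0.31193266] 72.98145071994642
[[ 97.00508175 285.58362512]
 [105.66021887 308.00626781]] [[499.45656416 174.38639732]]
```

View pics/i_sc.png

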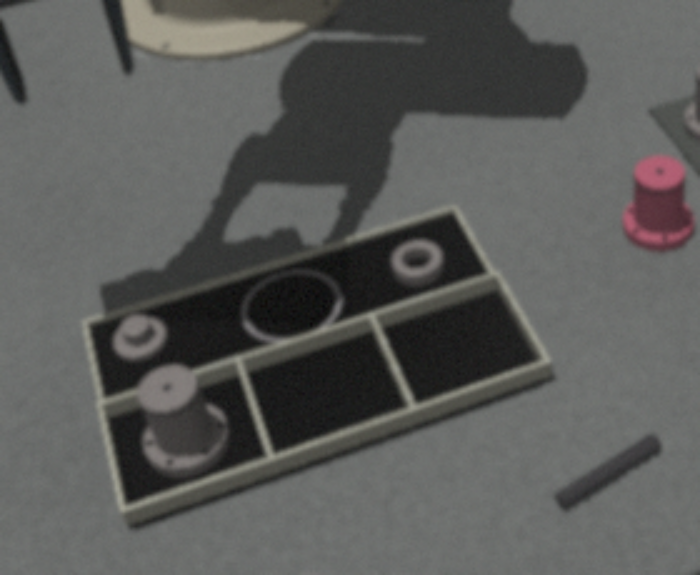

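View pics/i_topf.png

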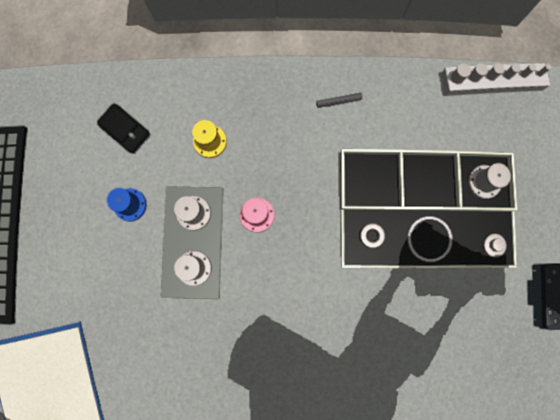

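In the scene view the hub's top is at (97.2,284.8), against a prediction of (97.0,285.6) for the pocket centre. In the top view it is at (498,175), against (499.5,174.4). The waiting hubs haven't moved, still at (190,210) and (192,268). Handing in.

```bash
python3 -c "
from cell import finish_job;print(finish_job())"
```

```text
the job is handed in; nothing more can be done
None
```

I sorted the seat hub as hollow and stood it in the right pocket. I lifted it about 80 mm and held it still for 2 s. The wrist force read 2.03 N, or about 207 ± 9 g (200 g after taking off the reading before the grasp). A second reading just above the pocket floor gave about 224 g. The 200 g figure is just under the 209 g limit for a hollow hub, but far from the other two classes.

I lowered the hub until the pocket floor carried it, opened the gripper, and moved the arm up and back towards the robot. I handed in at about 16.5 s.

**Last checks:**
- **Placement:** the hub stands upright, and its top is within about 1.5 pixels (about 3 mm) of where it should be for the pocket centre in both fixed cameras.
- **Waiting hubs:** both stand at the same pixels as at the start.
- **Robot:** the gripper is clear of everything, and the force reads about zero.

One reading disagreed: the gripper showed 42–42.5 mm on the 44 mm barrel, but the grip held with no visible slip. No verdict was reported at hand-in.

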